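# Fold out the winder's crank handle and line the crank up with the guide

### The arm

A 6-joint arm with a two-finger parallel gripper is mounted at the origin on the work surface. World frame = base frame: x ahead of the robot, y to its left, z up, the work surface at z = 0. Lengths are in mm, angles in degrees, forces in N, time in s.
With the tool pointing down it reaches from about 350 to 850 mm from the base axis. Payload 8.1 kg.
Tool frame: the origin (TCP) lies at the centre of the arm's flange, where the gripper is bolted on; the fingertips stand 173 mm ahead of it and the grasp point (between the pads) lies 155 mm ahead of it; z points along the fingers, y is the line along which they close (so a half turn about z gives the same grasp; the last joint's range is limited). The gripper opens to 85 mm and grips with 20 to 120 N. Pads are 22 mm wide; open, the fingers measure 114 mm over their backs; the gripper's body (76 mm by 85 mm) begins 54 mm behind the grasp point. The pads swing forward as they close: fully open they stand 13 mm farther back than shut.
Start: joints at [71.54, 7.471, 85.268, -0, 87.261, -4.893], TCP at [140.734, 583.267, 404.692] pointing down, gripper open.
Joint ranges: [-169.43, 169.43], [-51.17, 129.36], [1.28, 143.12], [-76.62, 256.62], [0, 156.53], [-152.29, 152.29]. Speed limits (degrees/s): [136.94, 136.94, 159.86, 180, 180, 180].

### API

Orientations are given as [roll, pitch, yaw] about the fixed x, y, z axes, in that order (R = Rz(yaw) Ry(pitch) Rx(roll)).
In Python, from bench import * gives the robot as it stands.
- The arm moves only by the shell command python3 -m jog 'ROWS' [FORCE]. ROWS is text: rows parted by semicolons, each of 7 numbers parted by spaces: the shift along the tool's x, y, z scaled (see below), then the turn, a rotation vector about the tool's x, y, z scaled (see below), then the closure, from -1 (fully open) to 1 (shut). In form: tx ty tz wx wy wz hand; .... A call has 1 to 5 rows; each row shifts and turns the commanded pose from where the row before left it, along the tool's axes as they then stand; what a row does not reach is not made up. The controller multiplies each number of a shift by 0.1 m and each number of a turn by 60 degrees. A row lasts 1/8 s, in which the tool goes at most 62.5 mm and 10.7 degrees, less where a joint would pass 70% of its speed; a pose out of reach is approached as far as the arm can. A call with a number of a shift or a turn outside -1 to 1 is refused whole. A call with a gripper value outside its range is refused whole. The fingers move at their own pace and stop on an object; FORCE is the grip in N (left out, the last holds). Time passes only in rows, so rows that do not move let the fingers close. It gives the time, the measured TCP pose, the force, the opening and the grip force at its end, in the units of the state.
- sense(): the state, without advancing time (a new reading comes with each control period).
- snapshot(name): name is "side" or "top" or "wrist"; returns a dict with "img" (384x512x3 uint8, red, green, blue), "fx", "fy", "cx", "cy" (pixels), "dist" ([k1, k2, p1, p2, k3] as OpenCV has them; the pictures are not rectified), "extrinsics" (4x4, takes a point from camera to world coordinates). Camera axes: x right, y down, z forward; pixel columns grow to the right and rows downward; lengths in mm; the calibration is good to about 2 mm. A picture is of the moment at which its call begins. There is no depth.
- hand_in(): hands the job in; it is judged then, once.
The state is a dict: "time": time; "joint_pos": joint angles; "qd": joint speeds; "joint_efforts": joint torques, N m; "tool_pos": TCP position; "tcp_rot": TCP orientation; "ft_force": force on the tool from outside, world axes, zero at the start; "wrist_torque": the same for the moment, N m; "finger_gap": finger opening in mm; "grip_force": force on a finger pad.
Only numpy, scipy, OpenCV 4.12 (cv2) and the standard library are available. Lean on these libraries where they do the work, as an engineer would, in place of code of your own. Each camera call takes 0.05 s, during which the arm holds its last target. There are 200 camera calls.

### The job

On the filament winder (the grey base with the blue spool), swing the red folding handle up until it stands upright, then crank the arm round until it points at the orange filament guide, ready for threading. Let go and leave the handle standing; do not turn the white turntable with the printed skull mask.

Things in the scene. Friction and masses are not known exactly. Their poses are not given: they have to be found in the camera images.
- crank (a joint): Winder crank's angle about its vertical axle, rad, anticlockwise from above; 0: arm points at the orange guide. Starts at 0.8 to 1.35, stays where left, needs about 2 N at the handle. The blue spool (140 mm across, top flange 75 mm above the table) turns with it. The guide post (head 14 x 26 mm, top 86 mm above the table) stands on the grey base 128 mm from the axle.
- axle (a point): Point on the axle at the top of the aluminium crank arm, 95 mm above the table; turns with the crank: z up, x along the arm to its white tip, 94 mm out. Arm 14 mm wide, 10 thick, 10 above the spool. The handle's hinge is on the arm's centre line, 75 mm out, 111 mm above the table; it is stiff (about 1 N at the knob), stays where left and stops just past upright (1.6 rad).
- knob (a point): Centre of the thick end (22 mm diameter, 16 long) of the red folding handle, 52 mm from its hinge; neck 15 mm thick, free end 14 mm beyond this point. z: along the handle, hinge to free end; y: the hinge axis, level, square to the arm. Folded, it lies over the arm, free end to the axle, raised 0 to 0.25 rad at the start; unfolded, z is up. The grip spins freely about its z.
- turntable (a joint): angle of the bystander, a white turntable 170 mm across with a grey skull mask lying face up on it (top about 115 mm above the table) and a short black knob at its rim; rad, 0 at the start. To be left alone.

How it is judged (in metres and radians):
On the way, in this order (a step that is already met when the one before it is completed fails the run):
1. the handle stands upright (within 15 degrees) (angle between knob's own z axis and vertical below 0.26 rad), for 0.2 s.
2. with the handle upright, the crank arm points at the guide (within 12 degrees) (angle between knob's own z axis and vertical below 0.35 rad and value of joint crank between -0.21 and 0.21 rad), for 0.2 s.
At the end, for the whole second after the job is handed in: The red handle stands upright (within 20 degrees), the crank arm points at the orange guide (within 12 degrees) and is at rest, and the handle has been let go (all of step 2 and velocity of joint crank between -0.05 and 0.05 rad/s); the robot touches nothing.
It fails at once if the turntable with the mask is turned by more than 10 degrees (value of joint turntable above 0.175 rad or value of joint turntable below -0.175 rad).
It also fails if it takes over 38 s, if anything falls off the work surface, if the arm or the gripper's body presses on something with over 40 N, if the wrist force passes 120 N, or if a joint passes its speed limit or range.

## Working session

There is one attempt and no reset: what is moved stays moved. The work goes in short steps, Python scripts to look and compute and a shell command to move; the robot and the scene stay as the last step left them, time stands still between calls to the robot, and variables do not carry over. Pictures are saved under pics/ and viewed, at most 10 in all, crops included, and the job is handed in when it is done.

```bash
mkdir -p pics; ls; python3 - <<'E'
from bench import *
import cv2,numpy as np
for n in("top","side"):
    s=snapshot(n); cv2.imwrite(f"pics/{n}0.png",s["img"][:,:,::-1]); print(n,s["fx"],s["fy"],s["cx"],s["cy"],s["dist"],np.round(s["extrinsics"],3).tolist())
print(sense())
E
```

```text
pics
top 452.07612807642704 452.07612807642704 256.85727914884376 197.62033758295456 [-0.17504386  0.          0.          0.          0.        ] [[0.002, -0.987, 0.163, 434.371], [-1.0, -0.002, -0.003, 0.62], [0.003, -0.163, -0.987, 862.486], [0.0, 0.0, 0.0, 1.0]]
side 500.0825454250288 500.0825454250288 261.9779830564462 198.2559072976816 [-0.13385226  0.          0.          0.          0.        ] [[-0.84, -0.408, 0.357, 203.315], [-0.542, 0.626, -0.561, 566.76], [0.005, -0.665, -0.747, 884.748], [0.0, 0.0, 0.0, 1.0]]
{'time': 0.1, 'joint_pos': array([ 7.15409331e+01,  7.51160335e+00,  8.53243922e+01, -6.55901464e-04,
        8.72628389e+01, -4.89331708e+00]), 'qd': array([ 0.01840029, -0.08760059, -0.18732533,  0.06097662,  0.15545705,
       -0.05804008]), 'joint_efforts': array([ 1.30452918e-03, -5.70952463e+01, -5.01942050e+01, -1.43198117e-04,
        7.87998433e-03,  2.48701667e-05]), 'tool_pos': array([140.65125489, 583.05996964, 403.72755278]), 'tcp_rot': array([-1.79901470e+02, -7.77793461e-03,  1.66434275e+02]), 'ft_force': array([ 0.17632383,  0.29516916, -0.85754674]), 'wrist_torque': array([ 0.05871972, -0.03882864, -0.00043594]), 'grip_force': 0.0, 'finger_gap': 85.3382668708125}
```

View pics/top0.png

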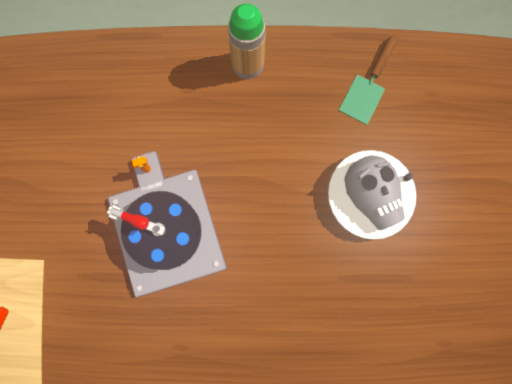

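View pics/side0.png

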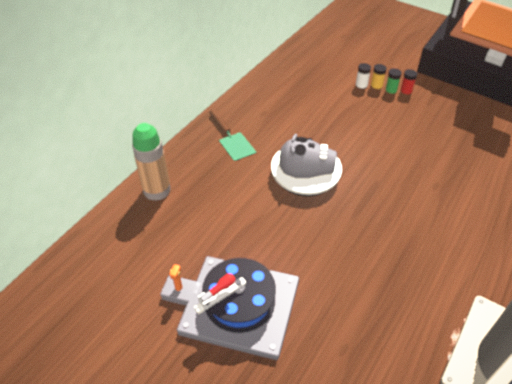

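Top view: axle cap at about (159,230), arm tip at (113,213), red handle from (123,216) to (148,223), and guide head at about (141,162). The turntable is well clear at (372,194). In the side view the handle is at about (222,284).

```bash
cat > h.py <<'E'
import cv2,numpy as np
from bench import *
def ray(s,u,v):
    K=np.array([[s["fx"],0,s["cx"]],[0,s["fy"],s["cy"]],[0,0,1]])
    p=cv2.undistortPoints(np.array([[[u,v]]],float),K,np.array(s["dist"]))[0,0]
    E=np.array(s["extrinsics"]); return E[:3,3],E[:3,:3]@[p[0],p[1],1]
def plane(s,uv,z):
    o,d=ray(s,*uv); return o+d*(z-o[2])/d[2]
def tri(a,p,b,q):
    o,d=ray(a,*p);o2,d2=ray(b,*q)
    t=np.linalg.lstsq(np.c_[d,-d2],o2-o,rcond=None)[0]
    x,y=o+d*t[0],o2+d2*t[1]; return (x+y)/2,np.linalg.norm(x-y)
def mask(s,kind,box):
    h=cv2.cvtColor(s["img"],cv2.COLOR_RGB2HSV).astype(int);H,S,V=h[...,0],h[...,1],h[...,2]
    m={"red":((H<6)|(H>174))&(S>200)&(V>110),"orange":(H>8)&(H<20)&(S>200)&(V>190),"white":(S<40)&(V>190),"blue":(H>100)&(H<120)&(S>170)&(V>150)}[kind]
    o=np.zeros(m.shape,np.uint8);x0,y0,x1,y1=box;o[y0:y1,x0:x1]=m[y0:y1,x0:x1];return o
def ends(m):
    y,x=np.nonzero(m);P=np.c_[x,y].astype(float);c=P.mean(0);w=np.linalg.svd(P-c,full_matrices=False)[2][0]
    t=(P-c)@w;return c,c+w*t.min(),c+w*t.max(),len(P)
E
python3 - <<'E'
from h import *
np.set_printoptions(precision=1,suppress=True)
t=snapshot("top");s=snapshot("side")
bt=(95,140,230,300);bs=(150,250,310,360)
for n,i,b in(("t",t,bt),("s",s,bs)):
    for k in("red","orange","blue","white"):
        m=mask(i,k,b); print(n,k,*ends(m))
        if k in("blue","white"):
            N,_,st,c=cv2.connectedComponentsWithStats(m)
            print([(c[j].round(1).tolist(),int(st[j,4])) for j in range(1,N) if st[j,4]>4])
        else: print(plane(i,ends(m)[0],118 if k=="red" else 86))
E
python3 - <<'E'
import cv2
a=cv2.imread('pics/top0.png')[140:300,95:235];b=cv2.imread('pics/side0.png')[250:360,155:305]
a=cv2.resize(a,(385,440),interpolation=2);b=cv2.resize(b,(400,293),interpolation=2)
import numpy as np
c=np.zeros((440,785,3),np.uint8);c[:,:385]=a;c[:293,385:]=b;cv2.imwrite('pics/c0.png',c)
E
```

```text
t red [134.7 218.9] [121.9 214.3] [146.2 223.1] 158
[520.8 203.3 118. ]
t orange [141.4 164.2] [149.7 166.8] [131.6 161.3] 67
[622.7 204.5  86. ]
t blue [156.  257.5] [161.3 256.3] [153.2 258.1] 6
[]
t white [173.6 227.7] [154.  151.7] [187.4 281.5] 4344
[([174.1, 227.8], 4228), ([156.4, 227.5], 114)]h.py:18: RuntimeWarning: Mean of empty slice.
  y,x=np.nonzero(m);P=np.c_[x,y].astype(float);c=P.mean(0);w=np.linalg.svd(P-c,full_matrices=False)[2][0]
  ret = um.true_divide(
Traceback (most recent call last):
  File "h.py", line 18, in ends
    y,x=np.nonzero(m);P=np.c_[x,y].astype(float);c=P.mean(0);w=np.linalg.svd(P-c,full_matrices=False)[2][0]
                                                               ~~~~~~~~~~~~~~~~~~~~~~~~~~~~~~~~~~~~~~~~~^^^
IndexError: index 0 is out of bounds for axis 0 with size 0
```

View pics/c0.png

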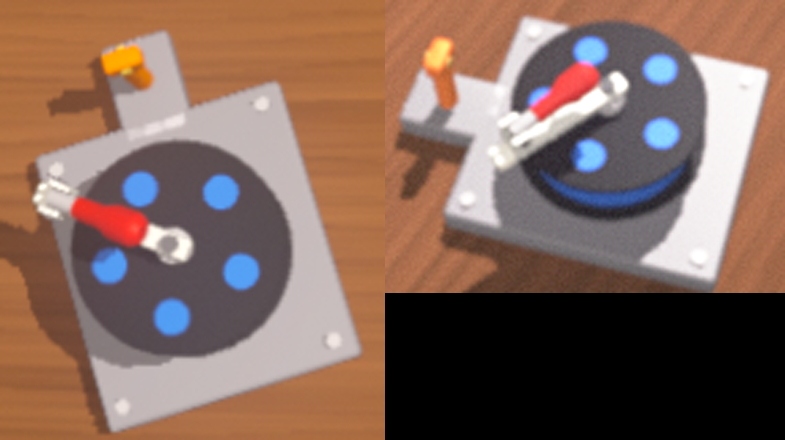

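Crop (2.75x top, 2.67x side): axle cap at top (157.9,229.1) and side (240.5,282.6); knob at top (139.4,221.8) and side (225.5,280.0); hinge at top (120.5,214.5) and side (203.7,296.9); guide head at top (139.4,161.8) and side (174.9,268.8).

```bash
python3 - <<'E'
from h import *
np.set_printoptions(precision=1,suppress=True)
t=snapshot("top");s=snapshot("side")
P={"axle":((157.9,229.1),(240.5,282.6)),"knob":((139.4,221.8),(225.5,280)),"hinge":((120.5,214.5),(203.7,296.9)),"guide":((139.4,161.8),(174.9,268.8))}
for k,(a,b) in P.items(): print(k,*tri(t,a,s,b))
A=plane(t,P["axle"][0],97);S=plane(t,(161.2,230.2),75);T=plane(t,(111,210.5),92);G=plane(t,P["guide"][0],82)
print(A,S,T,G, np.linalg.norm((T-A)[:2]),np.linalg.norm((G-A)[:2]))
a=lambda v:np.degrees(np.arctan2(v[1],v[0]))
print(a(T-A),a(G-A))
# base corner direction: base edges from crop
c=[plane(t,(95+x/2.75,140+y/2.75),20) for x,y in((37,158),(277,83),(360,352),(110,431))]
print(c, [a(c[0]-c[3]),a(c[1]-c[2])])
E
```

```text
axle [505.1 168.5  90.1] 3.282745303707737
knob [516.2 194.2 122.2] 1.3731734575049812
hinge [533.3 234.4 102.8] 7.075176952011076
guide [627.7 208.8  84.7] 0.4322077812535561
[506.  167.6  97. ] [506.1 166.5  75. ] [538.3 253.7  92. ] [628.2 209.4  82. ] 91.93912124443608 129.1195397895665
69.38309647192027 18.86030965791873
[array([573.4, 283.8,  20. ]), array([626.7, 115.3,  20. ]), array([441.6,  55.2,  20. ]), array([386.2, 224.6,  20. ])] [np.float64(17.560765200134114), np.float64(17.994887717517376)]
```

Measured: axle (506,167.3), arm at 69.2°, guide at 18.3° (128 mm out, which matches), so crank ≈ 0.89 rad. Knob is about (515,190,120). I'll move over it with the fingers closing across the arm (yaw 69.2).

```bash

python3 -m jog '-.456 -.294 0 0 0 0 -1;-.456 -.294 0 0 0 0 -1;-.456 -.294 0 0 0 0 -1;-.456 -.294 0 0 0 0 -1;-.456 -.294 0 0 0 0 -1'
python3 -m jog '-.456 -.294 0 0 0 0 -1;-.456 -.294 0 0 0 0 -1;-.456 -.294 0 0 0 0 -1;-.456 -.294 0 0 0 0 -1;-.456 -.294 0 0 0 0 -1'
python3 -m jog '0 0 0 0 0 .162 -1;0 0 0 0 0 .162 -1;0 0 0 0 0 .162 -1;0 0 0 0 0 .162 -1;0 0 0 0 0 .162 -1'
python3 -m jog '0 0 0 0 0 .162 -1;0 0 0 0 0 .162 -1;0 0 0 0 0 .162 -1;0 0 0 0 0 .162 -1;0 0 0 0 0 .162 -1'
python3 -m jog '0 0 0 0 0 0 -1;0 0 0 0 0 0 -1'
python3 - <<'E'
from h import *
s=snapshot("wrist"); cv2.imwrite("pics/w1.png",s["img"][:,:,::-1])
print(np.round(s["extrinsics"],2).tolist(),s["fx"],s["cx"],s["cy"]);print(sense())
E
```

```text
time: 0.92
tool_pos: [328.8, 385.5, 404.8]
tcp_rot: [180.0, 0.0, 166.4]
ft_force: [1.0, 0.2, 0.3]
finger_gap: 85.6
grip_force: 0.0
time: 1.55
tool_pos: [516.0, 189.0, 404.9]
tcp_rot: [180.0, 0.0, 166.4]
ft_force: [0.4, 0.8, 0.8]
finger_gap: 85.2
grip_force: 0.0
time: 2.17
tool_pos: [515.0, 190.5, 404.6]
tcp_rot: [-180.0, -0.0, 117.5]
ft_force: [0.1, -0.3, 0.8]
finger_gap: 85.3
grip_force: 0.0
time: 2.8
tool_pos: [515.0, 190.5, 404.7]
tcp_rot: [-180.0, 0.0, 68.9]
ft_force: [-0.4, -0.5, -0.5]
finger_gap: 85.5
grip_force: 0.0
time: 3.05
tool_pos: [515.0, 190.5, 404.7]
tcp_rot: [-180.0, 0.0, 69.5]
ft_force: [-0.1, 0.4, -0.4]
finger_gap: 85.2
grip_force: 0.0
[[0.94, -0.34, -0.1, 538.15], [-0.35, -0.9, -0.25, 254.55], [-0.0, 0.27, -0.96, 373.66], [0.0, 0.0, 0.0, 1.0]] 304.1607513260823 255.4501634651173 190.73737594717093
{'time': 3.1, 'joint_pos': array([ 1.49498029e+01, -4.00550495e-01,  9.34634988e+01, -1.40809240e-03,
        8.69358669e+01,  3.55354682e+01]), 'qd': array([-2.30234298e-02, -1.96590747e-02,  7.88292138e-02, -1.44645606e-01,
        3.59650519e-05,  8.60433482e-01]), 'joint_efforts': array([-1.41256460e-03, -4.96774614e+01, -5.00339770e+01, -4.27535124e-04,
        1.59962750e-03, -2.33285705e-02]), 'tool_pos': array([515.0285964 , 190.50685403, 404.70911685]), 'tcp_rot': array([1.79998219e+02, 4.55602984e-04, 6.94144100e+01]), 'ft_force': array([0.83392493, 0.4482545 , 0.320219  ]), 'wrist_torque': array([-0.05470176, -0.00424924,  0.00466195]), 'grip_force': 0.0, 'finger_gap': 85.15816780798524}
```

View pics/w1.png

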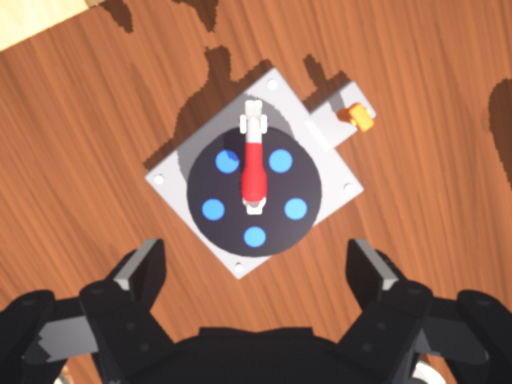

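Wrist view: arm runs vertically at column 254, with tip at row 102, hinge at about row 125, knob centre at (254,186), red free end at row 202 and guide head at (361,117). The tool is aligned with the arm.

```bash
python3 - <<'E'
from h import *
np.set_printoptions(precision=1,suppress=True)
w=snapshot("wrist");t=snapshot("top");s=snapshot("side")
A=np.array([506,167.3]);u=np.array([np.cos(np.radians(69.3)),np.sin(np.radians(69.3))]);n=np.array([-u[1],u[0]])
def rep(k,p):print(k,p,"radial",(p[:2]-A)@u,"lat",(p[:2]-A)@n)
rep("knob w@118",plane(w,(254,186),118));rep("hinge w@111",plane(w,(254,124),111));rep("tip w@92",plane(w,(254,101),92));rep("end w@118",plane(w,(254,202),118))
rep("guide w",plane(w,(361,117),84))
m=mask(w,"red",(200,90,310,230));c,a,b,N=ends(m);print(c,a,b,N)
ms=mask(s,"red",(150,250,310,360));cs,sa,sb,N=ends(ms);print(cs,sa,sb,N)
x,e=tri(w,c,s,cs);rep("red centroid",x);print(e)
for p in(a,b):
  for q in(sa,sb):
    x,e=tri(w,p,s,q)
    if e<12:rep("end",x);print(e)
E
```

```text
knob w@118 [513.1 191.8 118. ] radial 25.48644459680193 lat 1.9898449489084227
hinge w@111 [531.6 240.9 111. ] radial 77.90673341160203 lat 2.075486215318505
tip w@92 [538.2 258.8  92. ] radial 96.94199022655395 lat 2.193642486636456
end w@118 [508.  178.2 118. ] radial 10.888279534191158 lat 1.976806509153091
guide w [626.6 210.7  84. ] radial 83.24645017478902 lat -97.45070262929625h.py:18: RuntimeWarning: Mean of empty slice.
  y,x=np.nonzero(m);P=np.c_[x,y].astype(float);c=P.mean(0);w=np.linalg.svd(P-c,full_matrices=False)[2][0]
  ret = um.true_divide(
Traceback (most recent call last):
  File "h.py", line 18, in ends
    y,x=np.nonzero(m);P=np.c_[x,y].astype(float);c=P.mean(0);w=np.linalg.svd(P-c,full_matrices=False)[2][0]
                                                               ~~~~~~~~~~~~~~~~~~~~~~~~~~~~~~~~~~~~~~~~~^^^
IndexError: index 0 is out of bounds for axis 0 with size 0
```

```bash

python3 -m jog '0 -.017 .45 0 0 0 -1;0 0 .45 0 0 0 -1;0 0 .3 0 0 0 -1;0 0 .13 0 0 0 -1;0 0 0 0 0 0 -1' 20
python3 -m jog '0 0 0 0 0 0 -.2;0 0 0 0 0 0 0.2;0 0 0 0 0 0 1;0 0 0 0 0 0 1;0 0 0 0 0 0 1' 20
python3 -m jog '0 0 0 0 0 0 1;0 0 0 0 0 0 1;0 0 0 0 0 0 1' 20
python3 - <<'E'
from h import *
s=snapshot("side"); cv2.imwrite("pics/s2.png",cv2.resize(s["img"][180:384,100:372,::-1],None,fx=2.5,fy=2.5))
E
```

```text
time: 3.88
tool_pos: [513.3, 191.1, 271.3]
tcp_rot: [-179.9, 0.0, 69.3]
ft_force: [0.8, 0.3, 0.4]
finger_gap: 85.5
grip_force: 0.0
time: 4.5
tool_pos: [513.5, 191.1, 271.9]
tcp_rot: [180.0, -0.0, 69.2]
ft_force: [-1.0, 0.2, 2.0]
finger_gap: 20.8
grip_force: 19.5
time: 4.88
tool_pos: [513.5, 191.1, 271.7]
tcp_rot: [180.0, -0.0, 69.2]
ft_force: [0.1, 0.3, 1.5]
finger_gap: 20.8
grip_force: 19.5
```

View pics/s2.png

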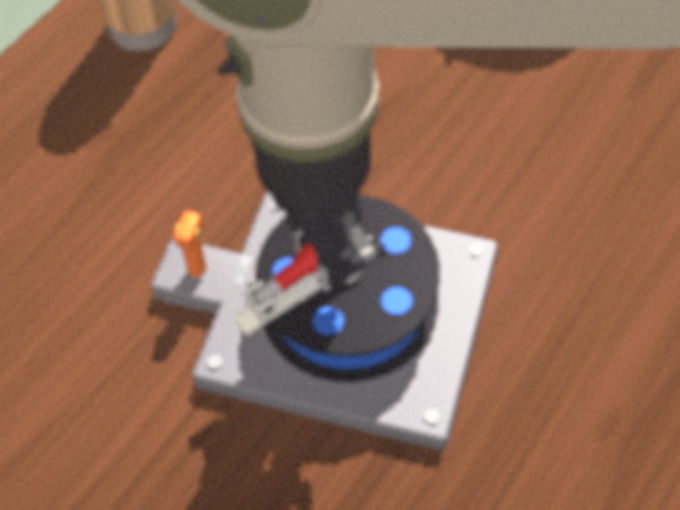

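The fingers hold the red knob at side crop (310,265) with a 20.8 mm opening, so the grasp is good. Next, arc about the hinge with R=52.

```bash

python3 -m jog '.014 0 -.074 0 0 0 1;.025 0 -.071 0 0 0 1;.035 0 -.067 0 0 0 1;.044 0 -.061 0 0 0 1;0 0 0 0 0 0 1' 20
python3 - <<'E'
from h import *
s=snapshot("side"); cv2.imwrite("pics/s3.png",cv2.resize(s["img"][180:384,100:372,::-1],None,fx=2.5,fy=2.5)); print(sense()["ft_force"],sense()["wrist_torque"])
E
```

```text
time: 5.55
tool_pos: [517.6, 202.6, 299.4]
tcp_rot: [-180.0, -0.0, 69.3]
ft_force: [-0.5, 2.3, -3.4]
finger_gap: 20.9
grip_force: 20.2
[-0.07616875  2.32249356 -3.34654368] [0.37404706 0.18611072 0.06412727]
```

View pics/s3.png

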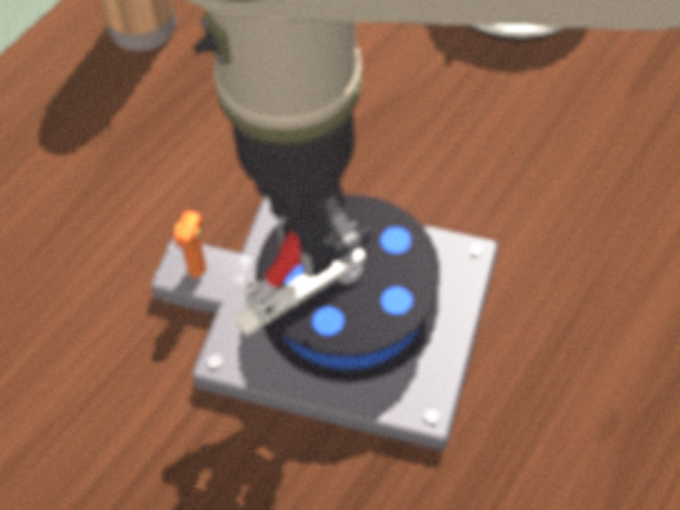

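The handle is rising with the fingers: the red neck at (285,255) is now clearly tilted, and forces are small. I'll carry on to upright.

```bash

python3 -m jog '.053 0 -.054 0 0 0 1;.06 0 -.046 0 0 0 1;.066 0 -.037 0 0 0 1;0 0 0 0 0 0 1' 20
python3 -m jog '.07 0 -.027 0 0 0 1;.074 0 -.016 0 0 0 1;.075 0 -.005 0 0 0 1;0 0 0 0 0 0 1;0 0 0 0 0 0 1' 20
python3 - <<'E'
from h import *
s=snapshot("side");t=snapshot("top");f=lambda i:cv2.resize(i,None,fx=2.5,fy=2.5)
a=f(s["img"][240:384,140:300,::-1]);b=f(t["img"][140:284,90:230,::-1]); cv2.imwrite("pics/s4.png",np.hstack([a,b])); print(sense()["ft_force"],sense()["wrist_torque"])
E
```

```text
time: 6.1
tool_pos: [524.1, 219.5, 313.0]
tcp_rot: [180.0, -0.0, 69.3]
ft_force: [-2.2, 1.1, -3.5]
finger_gap: 20.7
grip_force: 20.3
time: 6.72
tool_pos: [532.0, 239.6, 317.8]
tcp_rot: [180.0, -0.1, 69.2]
ft_force: [-1.3, -0.3, -2.7]
finger_gap: 21.2
grip_force: 19.9
[-1.54970999 -0.17915585 -3.80222632] [-0.13019403  0.28111579 -0.04896061]
```

View pics/s4.png

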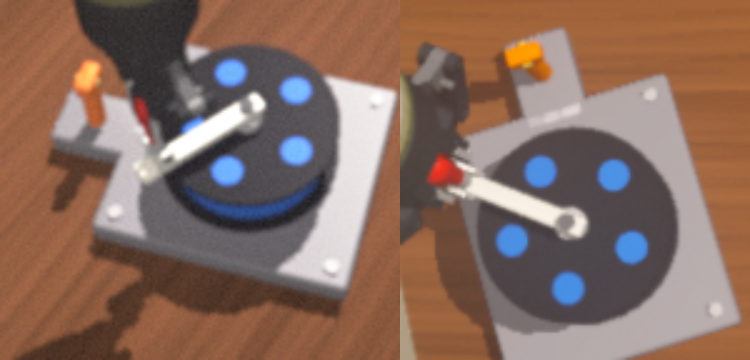

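Side view: the neck stands up from the hinge at (150,155). Top view: the red knob is at the arm end (445,172). It's upright, so now I'll crank clockwise 51° at R 75.5, turning the tool along.

```bash

python3 -m jog '0 0 0 0 0 0 1;0 .067 0 0 0 .085 1;-.003 .067 0 0 0 .085 1;-.003 .067 0 0 0 .085 1;-.003 .067 0 0 0 .085 1' 20
python3 -m jog '-.003 .067 0 0 0 .085 1;-.003 .067 0 0 0 .085 1;0 0 0 0 0 0 1' 20
```

```text
time: 7.45
tool_pos: [554.8, 225.8, 317.8]
tcp_rot: [-180.0, -0.0, 48.7]
ft_force: [-4.6, -0.6, -1.2]
finger_gap: 20.4
grip_force: 20.1
time: 7.82
tool_pos: [564.3, 215.7, 317.8]
tcp_rot: [180.0, -0.0, 38.6]
ft_force: [-1.3, -3.3, -1.7]
finger_gap: 20.6
grip_force: 20.1
```

```bash

python3 -m jog '-.003 .067 0 0 0 .085 1;-.003 .067 0 0 0 .085 1;-.003 .067 0 0 0 .085 1;-.003 .067 0 0 0 .085 1;0 0 0 0 0 0 1' 20
python3 -m jog '0 0 0 0 0 0 1;0 0 0 0 0 0 1;0 0 0 0 0 0 1' 20
python3 - <<'E'
from h import *
s=snapshot("side");t=snapshot("top");f=lambda i:cv2.resize(i,None,fx=2.5,fy=2.5)
a=f(s["img"][240:384,140:300,::-1]);b=f(t["img"][140:284,90:230,::-1]); cv2.imwrite("pics/s5.png",np.hstack([a,b])); print(sense()["ft_force"],sense()["wrist_torque"])
E
```

```text
time: 8.45
tool_pos: [576.5, 192.5, 317.7]
tcp_rot: [180.0, 0.0, 18.3]
ft_force: [-4.8, -3.8, 0.6]
finger_gap: 20.8
grip_force: 20.2
time: 8.82
tool_pos: [576.5, 192.7, 317.7]
tcp_rot: [180.0, 0.0, 18.5]
ft_force: [-4.5, -3.5, 0.7]
finger_gap: 21.0
grip_force: 20.2
[-4.81783741 -3.29794932  1.09536932] [-0.60347875  0.8010512  -0.00928646]
```

View pics/s5.png

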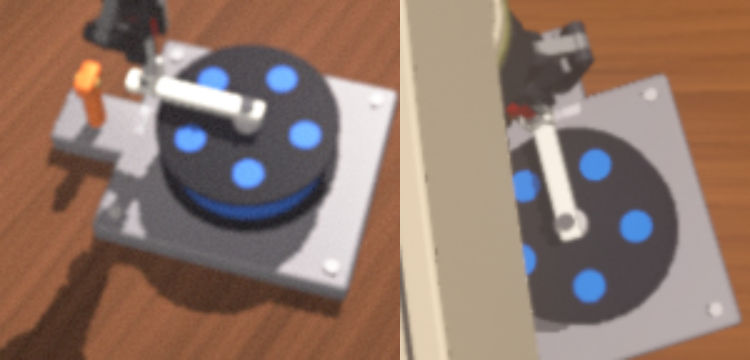

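The arm now points at the guide. The tool is pulling outward by about 5 N, so I'll ease in 1.5 mm, open and lift off.

```bash

python3 -m jog '-.015 0 0 0 0 0 1;0 0 0 0 0 0 1;0 0 0 0 0 0 0.1;0 0 0 0 0 0 -.3;0 0 0 0 0 0 -1' 20
python3 -m jog '0 0 0 0 0 0 -1;0 0 0 0 0 0 -1;0 0 -.1 0 0 0 -1;0 0 -.3 0 0 0 -1;0 0 -.4 0 0 0 -1'
python3 -m jog '0 0 -.3 0 0 0 -1;-.5 0 0 0 0 0 -1;-.5 0 0 0 0 0 -1;-.5 0 0 0 0 0 -1;0 0 0 0 0 0 -1'
python3 - <<'E'
from h import *
s=snapshot("side");t=snapshot("top");w=snapshot("wrist");f=lambda i:cv2.resize(i,None,fx=1.7,fy=1.7)
a=f(s["img"][240:384,140:300,::-1]);b=f(t["img"][140:284,90:230,::-1]);c=cv2.resize(w["img"][:,:,::-1],(280,245)); cv2.imwrite("pics/s6.png",np.hstack([a,b,c[:a.shape[0]]])) 
E
```

```text
time: 9.55
tool_pos: [575.4, 192.4, 317.8]
tcp_rot: [-180.0, -0.0, 18.2]
ft_force: [-0.3, -0.9, 0.3]
finger_gap: 71.8
grip_force: 0.0
time: 10.18
tool_pos: [574.9, 192.2, 397.9]
tcp_rot: [-180.0, 0.1, 18.2]
ft_force: [-0.1, -0.6, 0.9]
finger_gap: 85.3
grip_force: 0.0
time: 10.8
tool_pos: [430.3, 144.7, 428.0]
tcp_rot: [180.0, -0.0, 18.2]
ft_force: [0.6, 0.5, -0.6]
finger_gap: 85.5
grip_force: 0.0
```

View pics/s6.png

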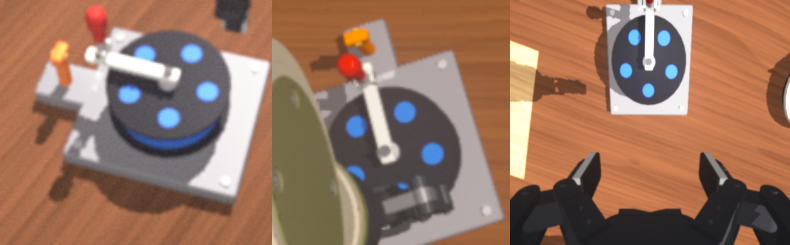

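The handle stands free: knob at side (95,18) above the hinge, and at top (348,66) beside the guide at (356,38). A numeric check before handing in:

```bash
python3 - <<'E'
from h import *
np.set_printoptions(precision=1,suppress=True)
s=snapshot("side");t=snapshot("top")
H=lambda i,b:ends(mask(i,"red",b))
a=H(t,(110,160,160,200));print(a)
m=cv2.cvtColor(s["img"],cv2.COLOR_RGB2HSV)[235:290,170:230].astype(int)
y,x=np.nonzero(((m[...,0]<6)|(m[...,0]>172))&(m[...,1]>170)&(m[...,2]>100));print(len(x),x.mean()+170,y.mean()+235,y.min()+235)
k,e=tri(t,a[0],s,(x.mean()+170,y.mean()+235));print("knob",k,e)
d=plane(t,(90+(388-272)/1.7,140+152/1.7),97); h=plane(t,(90+(369-272)/1.7,140+75/1.7),95);print("axle",d,"arm end",h)
for p in(k,h):print(np.degrees(np.arctan2(p[1]-d[1],p[0]-d[0])),np.hypot(*(p-d)[:2]))
E
```

```text
(array([134.7, 177.8]), array([129.2, 174.7]), array([140.1, 180.8]), 115)
110 196.12727272727273 252.84545454545454 244
knob [581.  194.6 157.9] 3.960770544604313
axle [505.4 167.   97. ] arm end [584.8 190.2  95. ]
20.0743404378033 80.4195937007069
16.28025397055533 82.6350655352495
```

```bash
python3 -c "
from bench import *
print(hand_in())"
```

```text
the job is handed in; nothing more can be done
None
```

The job is handed in, with no verdict shown. By my last camera check the red handle stands upright and released, the crank arm points within about 2° of the orange guide, and the turntable was never approached.

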